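# Lift a swinging wash basket out of its keyhole cradle

### The job

Lift the swinging wash basket, with the steel hub in it, out of the keyhole seats of its tilted cradle and stand it upright inside the black tray. Its flat-sided trunnions pass the slanted necks only while the basket is held tipped to the same slant: feel for that angle, do not wrench it, keep it from swinging while it comes out, and do not tip out the hub. Set it down gently, let go, and leave the pliers, the tube and the plug gauge where they are.

Things in the scene. Friction and masses are not known exactly. Their poses are not given: they have to be found in the camera images.
- stand: Grey fixed stand: base plate 130 x 150 x 8 mm, two uprights (outer faces at y = +-67 mm, clamp screws to +-74 mm) reaching 127 mm high. Between them a steel cradle is clamped rigidly at a slant; the basket hangs in it. Origin: centre of the base's underside on the bench; z up, y along the trunnion axis.
- seat_axis (a point): Seat axis, midway between the uprights, 110 mm above the stand's origin; axes as the stand's (they do not tilt with the cradle). The cradle's two cheeks, 6 mm thick at y = +-53.5 mm, each have a keyhole: a round seat of 37 mm bore about this axis with a straight neck 9.6 mm wide, open at the cheek's edge 45 mm from the axis. A 10 mm tie bar runs 78 mm from the axis, on the far end from the necks.
- neck_side (a point): Point of the stand 60 mm to -x of the seat axis, at its height: marks the side to which both necks lean from vertical, alike, by 0.16 to 0.80 rad. The lean differs every time and is not among the readings: feel for it, or look. The cradle does not yield. Do not wrench: at most 50 N between basket and cradle; a first catch is felt as about 5 N more pull.
- basket: Open basket of perforated aluminium sheet, 74 (x) x 88 (y) x 74 mm high, 0.3 to 0.42 kg, hanging upright by two trunnions, its axes near the stand's (a few degrees of swing). Origin: centre of the underside; z up through the open top.
- trunnions (a point): Centre of the basket between its trunnions, 55 mm above the basket's origin; they stick out along y to +-57 mm. Each is a flat-sided bar with round ends, 8 mm across flats, 34 mm long along the basket's z. Hanging, it is 1 to 3 mm below the seat axis and locked. With basket z along the necks (within about 0.06 rad) and centred on the seat axis it draws out along them; free after 62 mm.
- handle (a point): Centre of the basket's grip bar, 118 mm above the basket's origin: an upright flat bar 12 mm thick (x), 22 mm high (z), 83 mm long (y) on two legs at its ends, rigid with the basket; 33 mm clear between bar and rim. A firm grip (100 N) does no harm. Axes as the basket's.
- tray: Black fixed tray, 168 (x) x 253 (y) mm, floor 2 mm thick, rim 2 mm thick and 17 to 19 mm high. Origin: centre of its underside.
- hub: Turned steel flanged hub, flange 44 mm across, 30 mm high, 0.15 kg, lying loose in the basket on its 4 mm floor. Origin: centre of its underside.
- side_cutters: Orange-handled pliers, 50 x 118 x 12 mm, lying on the bench: leave alone. Origin: centre of the underside.
- tube_1: White glue tube, 36 x 126 x 25 mm, lying on the bench: leave alone. Origin: centre of the underside.
- plug_gauge: Small light plug gauge, 17 x 94 x 15 mm, lying on the bench: leave alone. Origin: centre of the underside.

How it is judged:
By the outcome, as a careful person would: the job done as asked, in the order asked, and still so for the second after the job is handed in, with the robot touching nothing.
It also fails if it takes over 72 s, if anything falls off the work surface, if the arm or the gripper's body presses on something with over 40 N, if the wrist force passes 120 N, or if a joint passes its speed limit or range.

### The arm

A 7-joint arm with a two-finger parallel gripper is mounted at the origin on a cart in front of the work surface, level with it; the furniture and walls round the work are solid. World frame = base frame: x ahead of the robot, y to its left, z up, the work surface at z = 0. Lengths are in mm, angles in rad, forces in N, time in s.
With the tool pointing down it reaches from about 400 to 875 mm from the base axis. Payload 4.4 kg.
Tool frame: the origin (TCP) lies midway between the tips of the shut fingers; the grasp point (between the pads) lies 19 mm behind it (ctrl.grip_point_offset is the distance from the TCP to the grasp point, in mm); z points along the fingers, y is the line along which they close (so a half turn about z gives the same grasp; the last joint's range is limited). The gripper opens to 85 mm and grips with 20 to 120 N. Pads are 22 mm wide; open, the fingers measure 114 mm over their backs; the gripper's body (76 mm by 85 mm) begins 54 mm behind the grasp point. The pads swing forward as they close: fully open they stand 13 mm farther back than shut.
Start: joints at [1.218, 0.628, 0.038, 1.517, -0.027, 0.996, -0.02], TCP at [183.902, -623.456, 231.313] pointing down, gripper open.
Joint ranges: [-3.06, 3.06], [-0.37, 2.12], [-1.25, 1.32], [0.18, 2.47], [-1.1, 4.24], [0.23, 1.98], [-2.94, 2.94]. Speed limits (rad/s): [2.57, 2.57, 3.14, 3.14, 3.14, 3.14, 3.14].

### API

Orientations are given as [roll, pitch, yaw] about the fixed x, y, z axes, in that order (R = Rz(yaw) Ry(pitch) Rx(roll)).
In Python, from cell import ctrl gives the robot as it stands.
- The arm moves only by the shell command python3 nudge.py FILE, which reads ROWS from the file FILE. ROWS is one flat JSON list of numbers that holds 1 to 12 rows one after another, with no inner brackets; each row has 7 numbers: dx, dy, dz in units of 25 mm, then a rotation vector rx, ry, rz in units of 0.05 rad, then the finger opening in mm; each row shifts and turns the commanded pose from where the row before left it, along the tool's axes as they then stand; what a row does not reach is not made up. A row lasts 1/10 s, in which the tool goes at most 50 mm and 0.15 rad, less where a joint would pass 70% of its speed; a pose out of reach is approached as far as the arm can. The fingers move at their own pace and stop on an object; the grip force is fixed at half the most. Time passes only in rows, so rows that do not move let the fingers close. It prints the time, the measured TCP pose, the force, the opening and the grip force at its end. Input that does not fit is refused with a message, and nothing moves.
- ctrl.read_state(): the state, without advancing time (a new reading comes with each control period).
- ctrl.get_image(name): name is "side" or "top"; returns the picture (480x640x3 uint8, blue, green, red); there is no depth.
- ctrl.calibration(name): a dict with "fx", "fy", "cx", "cy" (pixels), "rvec" (rotation vector, rad) and "tvec" (3), from world to camera coordinates, as OpenCV has them. Camera axes: x right, y down, z forward; pixel columns grow to the right and rows downward; lengths in mm; the calibration is good to about 2 mm. A picture is of the moment at which its call begins. calibration takes no time and is no camera call.
- ctrl.finish_job(): hands the job in; it is judged then, once.
The state is a dict: "clock": time; "qpos": joint angles; "qd": joint speeds; "tau": joint torques, N m; "eef_pos": TCP position; "tool_rot": TCP orientation; "force": force on the tool from outside, world axes, zero at the start; "torque": the same for the moment, N m; "width": finger opening in mm; "gripper_force": force on a finger pad.
Only numpy, scipy, OpenCV 4.12 (cv2) and the standard library are available. Lean on these libraries where they do the work, as an engineer would, in place of code of your own. Each camera call takes 0.05 s, during which the arm holds its last target. There are 200 camera calls.

## Working session

There is one attempt and no reset: what is moved stays moved. The work goes in short steps, Python scripts to look and compute and a shell command to move; the robot and the scene stay as the last step left them, time stands still between calls to the robot, and variables do not carry over. Pictures are saved under pics/ and viewed, at most 10 in all, crops included, and the job is handed in when it is done.

```bash
ls; mkdir -p pics; python3 - <<'E'
from cell import ctrl
import cv2
for n in("side","top"):
    im=ctrl.get_image(n); cv2.imwrite(f"pics/{n}0.png",im); print(n,ctrl.calibration(n))
print(ctrl.read_state(),ctrl.grip_point_offset)
E
```

```text
cell.py
nudge.py
pics
side {'fx': 516.0305794646431, 'fy': 516.0305794646431, 'cx': 324.9057892324405, 'cy': 237.45582353037574, 'rvec': array([ 2.28669965,  0.02038925, -0.02234373]), 'tvec': array([-522.04654192,   82.2930964 , 1051.0765272 ])}
top {'fx': 622.6431362154342, 'fy': 622.6431362154342, 'cx': 313.233086936243, 'cy': 235.33052329652088, 'rvec': array([ 2.09491256, -2.10197682,  0.23981914]), 'tvec': array([  10.5926346 ,  529.88297601, 1167.92462634])}
{'clock': 0.1, 'qpos': array([ 1.21819498,  0.62927739,  0.038429  ,  1.51829762, -0.02699536,
        0.99630622, -0.02000214]), 'qd': array([-0.00141944, -0.0031622 ,  0.00069773, -0.0039892 ,  0.00080155,
        0.00084698,  0.0003483 ]), 'tau': array([ 3.71169532e-03, -5.64529896e+01,  1.23065807e+00, -1.93971151e+01,
        1.12792879e-02,  5.45394680e-03, -2.79790186e-05]), 'eef_pos': array([ 183.74702691, -622.88124404,  230.45589479]), 'tool_rot': array([-3.13982161e+00,  1.46350071e-05,  2.86813821e-01]), 'force': array([ 0.53578013, -0.06400712,  0.44172934]), 'torque': array([-0.02092069,  0.01743362, -0.02982814]), 'gripper_force': 0.0, 'width': 85.59718764465131} 18.700000000000003
```
View pics/side0.png

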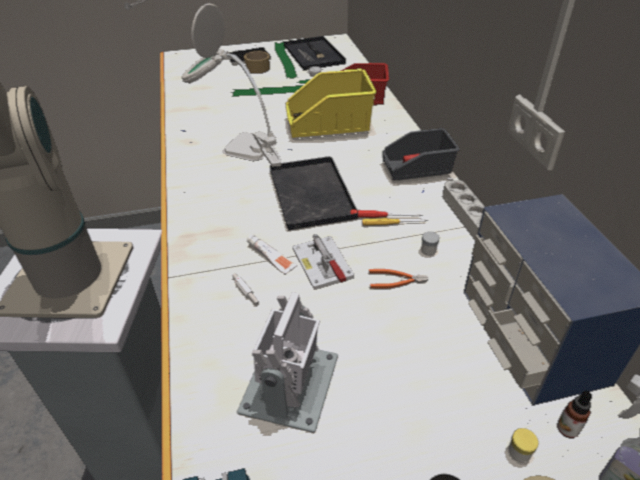

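View pics/top0.png

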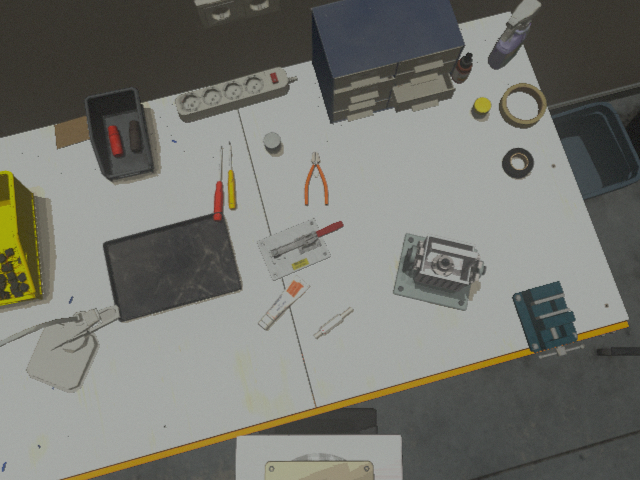

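Side: stand around (290,370), tray around (313,192). Top: stand around (435,270), handle bar around (447,248), tray around (173,265). Next I'll zoom on the stand.

```bash
cat > h.py <<'E'
import numpy as np, cv2
from cell import ctrl
def cam(n):
    c=ctrl.calibration(n); R=cv2.Rodrigues(np.array(c["rvec"]))[0]
    K=np.array([[c["fx"],0,c["cx"]],[0,c["fy"],c["cy"]],[0,0,1]]); return K,R,np.array(c["tvec"])
def ray(n,p):
    K,R,t=cam(n); d=R.T@np.linalg.solve(K,[p[0],p[1],1.]); return -R.T@t, d/np.linalg.norm(d)
def plane(n,p,z):
    o,d=ray(n,p); return o+d*(z-o[2])/d[2]
def two(p,q):
    (a,u),(b,v)=ray("side",p),ray("top",q)
    s=np.linalg.lstsq(np.c_[u,-v],b-a,rcond=None)[0]
    P,Q=a+s[0]*u,b+s[1]*v; return (P+Q)/2,np.linalg.norm(P-Q)
def proj(n,X):
    K,R,t=cam(n); x=K@(R@np.array(X,float)+t); return x[:2]/x[2]
def state():
    s=ctrl.read_state(); np.set_printoptions(precision=3,suppress=True)
    return {k:np.round(s[k],3) for k in("clock","eef_pos","tool_rot","force","torque","width","gripper_force")}
E
python3 - <<'E'
from h import *
a=cv2.imread("pics/side0.png")[285:435,230:350]; b=cv2.imread("pics/top0.png")[220:320,385:505]
a=cv2.resize(a,None,fx=4,fy=4,interpolation=cv2.INTER_CUBIC);b=cv2.resize(b,None,fx=4*0.8,fy=4*.8,interpolation=cv2.INTER_CUBIC)
# side crop scale 4 origin (230,285); top scale 3.2 origin (385,220)
print(a.shape,b.shape)
o=np.zeros((600,800,3),np.uint8); o[:600,:400]=a[:, :400]; o[:b.shape[0],400+0:400+384]=b; cv2.imwrite("pics/z.png",o)
im=cv2.imread("pics/top0.png"); g=cv2.cvtColor(im,cv2.COLOR_BGR2HSV)
m=((g[...,2]<90)).astype(np.uint8); m[:200]=0;m[340:]=0;m[:,:90]=0;m[:,260:]=0
m=cv2.morphologyEx(m,cv2.MORPH_OPEN,np.ones((5,5)))
c=max(cv2.findContours(m,0,2)[0],key=cv2.contourArea); r=cv2.minAreaRect(c); print(r)
for p in cv2.boxPoints(r): print(p,plane("top",p,18))
print(plane("top",r[0],10))
E
```

```text
(600, 480, 3) (320, 384, 3)
((170.74310302734375, 266.31317138671875), (81.46977233886719, 127.9509506225586), 75.20323944091797)
[ 98.48586 243.26791] [525.02491652 447.33519118  18.        ]
[222.1937  210.59038] [593.22292259 196.78653244  18.        ]
[243.00034 289.35843] [429.28882157 150.07928867  18.        ]
[119.29251 322.03595] [364.91609967 393.93897927  18.        ]
[478.19551292 299.26110496  10.        ]
```

View pics/z.png

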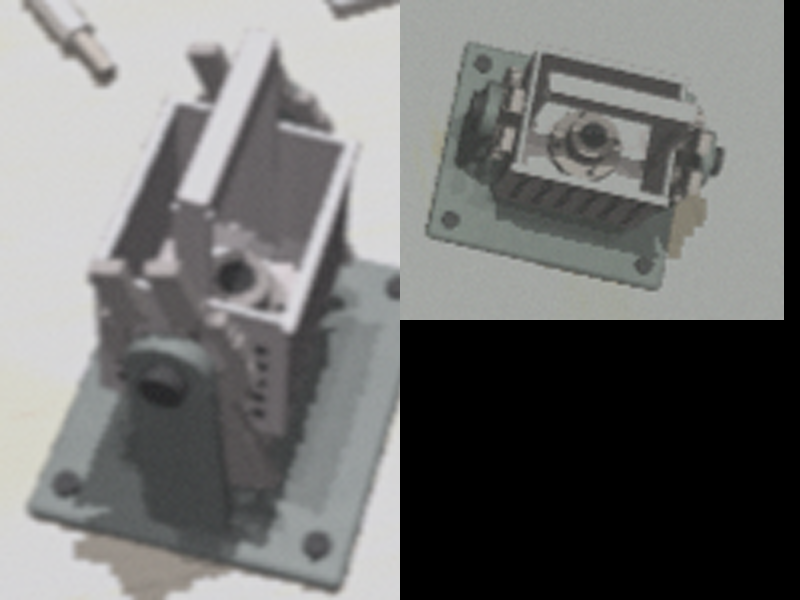

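Side crop: near-cheek prong tips at crop (107,268) and (163,270), with the neck leaning up-left. The handle's top runs from about (196,205) to (260,33). Top crop: handle from (550,82) to (687,108), base corners (468,42), (430,236), (658,290).

```bash
cat > m.py <<'E'
from h import *
S=lambda x,y:(230+x/4,285+y/4)
T=lambda x,y:(385+(x-400)/3.2,220+y/3.2)
A,B,C=[plane("top",T(*p),8) for p in((468,42),(430,236),(658,290))]
print("base",A,B,C,np.linalg.norm(A-B),np.linalg.norm(B-C))
cen=(A+C)/2; v=B-C; yaw=np.arctan2(v[1],v[0])-np.pi/2; w=A-B; print("centre",cen,"yaw from y-edge",yaw,"x-edge",np.arctan2(w[1],w[0]))
A2,B2,C2=[plane("side",S(*p),8) for p in((400,268),(335,585),(30,512))]
v=B2-C2; print("side corners",B2,C2,"yaw",np.arctan2(v[1],v[0]), np.linalg.norm(v))
for s,t in(((260,33),(550,82)),((196,205),(687,108))): print("handle end",*two(S(*s),T(*t)))
yaw=(yaw+np.arctan2(w[1],w[0]))/2; print("yaw",yaw)
ex=np.array([np.cos(yaw),np.sin(yaw),0]);ey=np.array([-ex[1],ex[0],0]);ax=cen+[0,0,102]
print("axis",ax)
def cheek(p,yl):
    o,d=ray("side",p); q=o+d*((ax+ey*yl-o)@ey)/(d@ey)-ax; return np.array([q@ex,q[2]])
for p in((93,272),(127,268),(147,270),(182,268),(136,272),(100,370)): q=cheek(S(*p),-56.5);print(p,q,np.hypot(*q),"lean",np.arctan2(-q[0],q[1]))
for name,X in(("axisnear",ax-ey*74),):print(name,(proj("side",X)-[230,285])*4,"screw seen ~ (158,380)")
E
python3 m.py
```

```text
base [ 546.34551331 -182.95852781    8.        ] [ 420.76808696 -154.35816664    8.        ] [ 386.30122013 -295.95744442    8.        ] 128.79313129077974 145.73373108476216
centre [ 466.32336672 -239.45798611    8.        ] yaw from y-edge -0.23876800212674754 x-edge -0.2239311599194479
side corners [ 512.52946172 -328.13871119    8.        ] [ 391.5267178  -299.67728247    8.        ] yaw -0.23101388426423836 124.30493538724212
handle end [ 483.29470259 -201.60374812  178.58266789] 0.7832890652766535
handle end [ 467.53448728 -278.09278797  174.36601574] 2.618163087230982
yaw -0.23134958102309772
axis [ 466.32336672 -239.45798611  110.        ]
(93, 272) [-24.8100686   39.14667693] 46.346540521472896 lean 0.5648824322245148
(127, 268) [-11.51356465  45.84702822] 47.270626904741064 lean 0.24604191871136663
(147, 270) [-4.03621085 47.17609577] 47.34844253452008 lean 0.08534842962210384
(182, 268) [ 9.17655525 52.67909043] 53.472382920308334 lean -0.17246671134932728
(136, 272) [-8.31103432 44.61648559] 45.383962785226515 lean 0.18416642468269398
(100, 370) [-28.58524162 -22.00584793] 36.07455310456063 lean 2.2268698802588047
axisnear [152.42356631 392.36756231] screw seen ~ (158,380)
```

```bash
python3 - <<'E'
from h import *
a=np.mean([ctrl.get_image("side").astype(float) for _ in range(6)],0)
cv2.imwrite("pics/avg.png",a.astype(np.uint8))
c=np.clip(a[335:410,245:325]*1.4,0,255).astype(np.uint8)
cv2.imwrite("pics/z2.png",cv2.resize(c,None,fx=8,fy=8,interpolation=cv2.INTER_CUBIC))
E
```

```text
(no output)
```

View pics/z2.png

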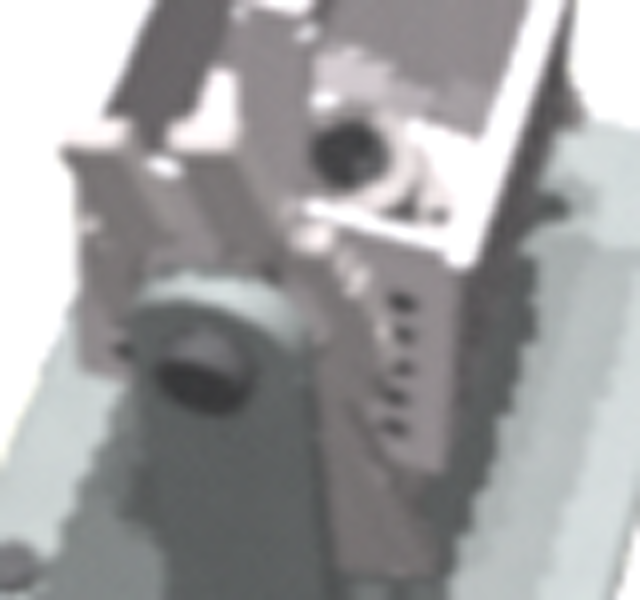

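The outer cheek face shows tip edges (65,152)–(242,152), neck edges (130,152)→(178,248) and (172,152)→(220,245), and a lower edge (335,570)–(435,570). The screw end is at about (207,387).

```bash
cat > m2.py <<'E'
from h import *
yaw=-.231; ex=np.array([np.cos(yaw),np.sin(yaw),0]);ey=np.array([-ex[1],ex[0],0])
ax=np.array([466.3,-239.5,110])
def q(p,yl):
    o,d=ray("side",(245+p[0]/8,335+p[1]/8)); r=o+d*((ax+ey*yl-o)@ey)/(d@ey)-ax; return np.array([r@ex,r[2]])
f=lambda p:q(p,-56.5)
print("screw",q((207,387),-74))
for a,b in(((65,152),(242,152)),((335,570),(435,570)),((130,152),(178,248)),((172,152),(220,245)),((242,152),(285,225)),((370,430),(435,570))):
    u,v=f(a),f(b); d=v-u; print(u,v,"edge angle",np.arctan2(d[1],d[0]),"as neck lean",np.arctan2(d[0],-d[1]))
m=(f((151,152)));b=f((385,570)); d=m-b; print("tipmid",m,"botmid",b,"lean",np.arctan2(-d[0],d[1]),np.hypot(*d))
E
python3 m2.py
```

```text
screw [4.23591022 0.94878507]
[-25.23851479  36.75969713] [ 8.4612186  47.96082008] edge angle 0.3208924577330326 as neck lean 1.891688784527929
[ 17.41964254 -82.16703528] [ 37.92871174 -73.76093357] edge angle 0.38898800108494397 as neck lean 1.9597843278798406
[-12.71115278  40.92354379] [-6.12429434 14.80848454] edge angle -1.3237250906911786 as neck lean 0.24707123610371795
[-4.71094303 43.58265482] [ 2.09446628 18.57618277] edge angle -1.3050854639639338 as neck lean 0.2657108628309629
[ 8.4612186  47.96082008] [14.95891237 28.98874537] edge angle -1.2408299913171552 as neck lean 0.32996633547774135
[ 27.32918407 -30.29641708] [ 37.92871174 -73.76093357] edge angle -1.3315989051671047 as neck lean 0.23919742162779187
tipmid [-8.70187202 42.25614919] botmid [ 27.73576496 -77.93874127] lean 0.29434842741066153 125.59662846209717
```

Lean is about 0.29 rad. The seat axis is near (470.4,-240.4,110) with stand yaw -0.231, which agrees with both the screw and the tip-to-bottom line. Moving above the handle.

The manual's scale: shifts go in units of 25 mm and turns go in units of 0.05 rad. Converting my numbers, 32 mm is 1.28, -24 mm is -0.96.

```bash
echo '[1.28, -0.96, 0, 0, 0, 0, 85, 1.28, -0.96, 0, 0, 0, 0, 85, 1.28, -0.96, 0, 0, 0, 0, 85, 1.28, -0.96, 0, 0, 0, 0, 85, 1.28, -0.96, 0, 0, 0, 0, 85, 1.28, -0.96, 0, 0, 0, 0, 85, 1.28, -0.96, 0, 0, 0, 0, 85, 1.28, -0.96, 0, 0, 0, 0, 85, 1.28, -0.96, 0, 0, 0, 0, 85, 1.28, -0.96, 0, 0, 0, 0, 85, 1.28, -0.96, 0, 0, 0, 0, 85, 1.28, -0.84, 0, 0, 0, 0, 85]' > m.json && python3 nudge.py m.json && echo '[0, 0, 0, 0, 0, -3, 85, 0, 0, 0, 0, 0, -3, 85, 0, 0, 0, 0, 0, -3, 85, 0, 0, 0, 0, 0, -3, 85, 0, 0, 0, 0, 0, -3, 85, 0, 0, 0, 0, 0, -3, 85, 0, 0, 0, 0, 0, -3, 85, 0, 0, 0, 0, 0, 0, 85, 0, 0, 0, 0, 0, 0, 85]' > m.json && python3 nudge.py m.json; python3 - <<'E'
from h import *
print(state(),ctrl.read_state()["qpos"])
im=ctrl.get_image("side");cv2.imwrite("pics/s3.png",cv2.resize(im[215:425,200:400],None,fx=2.8,fy=2.8))
cv2.imwrite("pics/t3.png",ctrl.get_image("top"))
E
```

```text
clock: 1.6
eef_pos: [472.4, -239.8, 231.6]
tool_rot: [3.142, -0.0, 0.287]
force: [0.9, -0.1, 0.2]
width: 85.1
gripper_force: 0.0
clock: 2.5
eef_pos: [471.5, -241.7, 231.4]
tool_rot: [3.142, -0.0, 1.333]
force: [0.3, 0.9, -0.2]
width: 85.2
gripper_force: 0.0
{'clock': np.float64(2.5), 'eef_pos': array([ 471.502, -241.677,  231.362]), 'tool_rot': array([ 3.142, -0.   ,  1.333]), 'force': array([ 0.275,  0.855, -0.186]), 'torque': array([ 0.005, -0.023,  0.011]), 'width': np.float64(85.175), 'gripper_force': np.float64(0.0)} [ 0.61   0.467 -0.273  1.847  0.162  0.85   0.019]
```

View pics/s3.png

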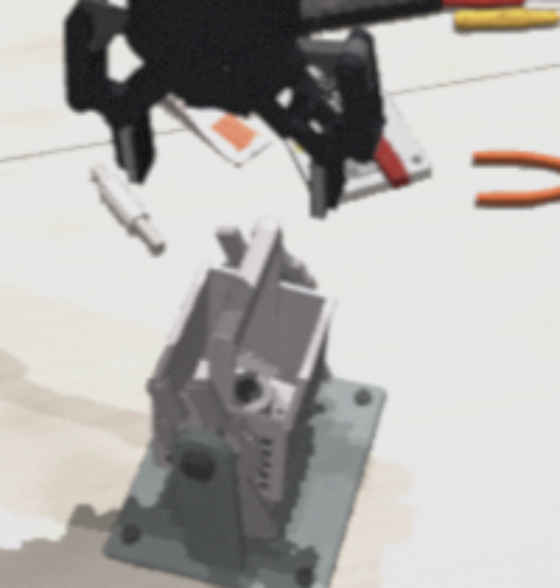

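Fingers straddle the bar (bar top at about (265,225) in the crop). Descend.

```bash
echo '[0, 0.04, 0.6, 0, 0, 0, 85, 0, 0.04, 0.6, 0, 0, 0, 85, 0, 0, 0.6, 0, 0, 0, 85, 0, 0, 0.6, 0, 0, 0, 85, 0, 0, 0.4, 0, 0, 0, 85, 0, 0, 0.36, 0, 0, 0, 85, 0, 0, 0, 0, 0, 0, 85, 0, 0, 0, 0, 0, 0, 85]' > m.json && python3 nudge.py m.json; python3 - <<'E'
from h import *
print(state())
im=ctrl.get_image("side");cv2.imwrite("pics/s4.png",cv2.resize(im[255:405,200:360],None,fx=4,fy=4))
E
```

```text
clock: 3.4
eef_pos: [473.8, -242.0, 152.5]
tool_rot: [3.141, 0.0, 1.337]
force: [-0.5, -0.4, -0.5]
width: 84.9
gripper_force: 0.0
{'clock': np.float64(3.4), 'eef_pos': array([ 473.802, -242.002,  152.543]), 'tool_rot': array([3.141, 0.   , 1.337]), 'force': array([-0.48 , -0.435, -0.468]), 'torque': array([-0.024,  0.016, -0.009]), 'width': np.float64(84.934), 'gripper_force': np.float64(0.0)}
```

View pics/s4.png

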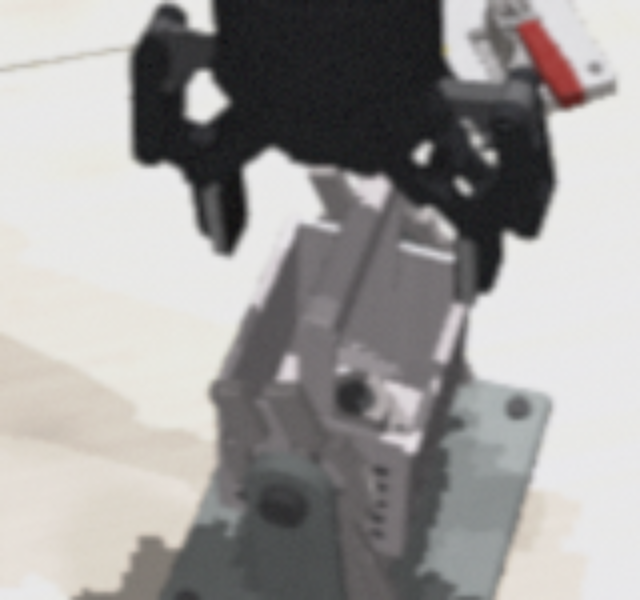

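Pads at (220,215) and (475,265) straddle the bar (~350). Close.

```bash
echo '[0, 0, 0, 0, 0, 0, 45, 0, 0, 0, 0, 0, 0, 20, 0, 0, 0, 0, 0, 0, 15, 0, 0, 0, 0, 0, 0, 13, 0, 0, 0, 0, 0, 0, 12, 0, 0, 0, 0, 0, 0, 5, 0, 0, 0, 0, 0, 0, 5, 0, 0, 0, 0, 0, 0, 5, 0, 0, 0, 0, 0, 0, 5]' > m.json && python3 nudge.py m.json; python3 - <<'E'
from h import *
print(state())
E
```

```text
clock: 4.35
eef_pos: [471.5, -241.5, 152.6]
tool_rot: [-3.137, 0.0, 1.336]
force: [-4.3, 2.1, 8.4]
width: 11.2
gripper_force: 58.3
{'clock': np.float64(4.35), 'eef_pos': array([ 471.523, -241.487,  152.576]), 'tool_rot': array([-3.137,  0.   ,  1.336]), 'force': array([-4.329,  2.077,  8.404]), 'torque': array([ 0.348,  1.243, -0.035]), 'width': np.float64(11.187), 'gripper_force': np.float64(58.276)}
```

```bash
echo '[0, -0.08, -0.04, 0, 0, 0, 5, 0, 0, 0, 0, 0, 0, 5, 0, 0, 0, 0, 0, 0, 5]' > m.json && python3 nudge.py m.json;  echo '[0, 0, -0.04, 0, 0, 0, 5, 0, 0, 0, 0, 0, 0, 5, 0, 0, 0, 0, 0, 0, 5]' > m.json && python3 nudge.py m.json; echo '[0, 0, -0.04, 0, 0, 0, 5, 0, 0, 0, 0, 0, 0, 5, 0, 0, 0, 0, 0, 0, 5]' > m.json && python3 nudge.py m.json; python3 - <<'E'
from h import *
print(state())
E
```

```text
clock: 4.65
eef_pos: [470.7, -241.3, 152.9]
tool_rot: [-3.14, -0.0, 1.337]
force: [-3.1, -0.1, -1.3]
width: 10.6
gripper_force: 59.1
clock: 4.95
eef_pos: [472.1, -241.5, 154.2]
tool_rot: [3.141, -0.0, 1.337]
force: [-0.3, 0.3, -4.9]
width: 11.2
gripper_force: 58.2
clock: 5.25
eef_pos: [471.7, -241.5, 155.3]
tool_rot: [3.141, -0.0, 1.337]
force: [0.3, 0.6, -4.3]
width: 11.3
gripper_force: 58.2
{'clock': np.float64(5.25), 'eef_pos': array([ 471.716, -241.499,  155.338]), 'tool_rot': array([ 3.141, -0.   ,  1.337]), 'force': array([ 0.281,  0.646, -4.343]), 'torque': array([ 0.023, -0.004,  0.051]), 'width': np.float64(11.258), 'gripper_force': np.float64(58.173)}
```

Held and lifted free at about 4.5 N of weight. Tip in small steps about the trunnions.

To row units: 0.05 mm is 0.002, -2.2 mm is -0.088, -0.05 rad is -1.

```bash
echo '[0, -0.088, 0, -1, 0, 0, 5, 0, 0, 0, 0, 0, 0, 5, 0, -0.088, 0.002, -1, 0, 0, 5, 0, 0, 0, 0, 0, 0, 5, 0, 0, 0, 0, 0, 0, 5]' > m.json && python3 nudge.py m.json;  echo '[0, -0.088, 0.002, -1, 0, 0, 5, 0, 0, 0, 0, 0, 0, 5, 0, -0.088, 0.002, -1, 0, 0, 5, 0, 0, 0, 0, 0, 0, 5, 0, 0, 0, 0, 0, 0, 5]' > m.json && python3 nudge.py m.json; echo '[0, -0.088, 0.002, -1, 0, 0, 5, 0, 0, 0, 0, 0, 0, 5, 0, -0.072, 0.002, -0.8, 0, 0, 5, 0, 0, 0, 0, 0, 0, 5, 0, 0, 0, 0, 0, 0, 5]' > m.json && python3 nudge.py m.json; cat > w.py <<'E'
from h import *
from scipy.spatial.transform import Rotation as Ro
s=ctrl.read_state();R=Ro.from_euler("xyz",s["tool_rot"]).as_matrix()
yaw=-.235; ex=np.array([np.cos(yaw),np.sin(yaw),0]);ey=np.array([-ex[1],ex[0],0])
S=np.array([ex,ey,[0,0,1]])
z=S@R[:,2]; t=s["eef_pos"]+R[:,2]*44.6
F=S@(s["force"]); 
print("tilt",np.arctan2(z[0],-z[2]),"trunnion-axis (stand)",S@(t-[470.4,-240.4,110]),"F stand",F,"F tool",R.T@s["force"],"T tool",R.T@s["torque"],"clk",s["clock"],"rot",s["tool_rot"])
E
python3 w.py
```

```text
clock: 5.75
eef_pos: [467.3, -240.6, 155.2]
tool_rot: [3.043, 0.0, 1.337]
force: [0.3, -0.5, -3.9]
width: 10.7
gripper_force: 59.1
clock: 6.25
eef_pos: [463.4, -239.6, 154.5]
tool_rot: [2.943, 0.0, 1.337]
force: [0.5, -1.1, -4.0]
width: 11.6
gripper_force: 59.1
clock: 6.75
eef_pos: [459.0, -239.8, 152.8]
tool_rot: [2.879, 0.003, 1.336]
force: [0.5, 1.1, 0.1]
width: 11.2
gripper_force: 59.9
tilt 0.2621720540588842 trunnion-axis (stand) [ 0.29495426 -2.23140404 -0.28614073] F stand [0.22452983 1.18749972 0.13977651] F tool [ 1.18712076  0.25384944 -0.0800715 ] T tool [0.59057185 0.26025698 0.00629183] clk 6.75 rot [2.87942136e+00 2.82245558e-03 1.33570593e+00]
```

To row units: -0.7 mm is -0.028.

```bash
echo '[0, 0, -0.028, 0, 0, 0, 5, 0, 0, 0, 0, 0, 0, 5, 0, 0, 0, 0, 0, 0, 5]' > m.json && python3 nudge.py m.json; python3 w.py;  echo '[0, 0, -0.028, 0, 0, 0, 5, 0, 0, 0, 0, 0, 0, 5, 0, 0, 0, 0, 0, 0, 5]' > m.json && python3 nudge.py m.json; python3 w.py
```

```text
clock: 7.05
eef_pos: [457.4, -239.4, 152.6]
tool_rot: [2.881, 0.003, 1.336]
force: [-0.5, 0.7, -4.8]
width: 11.3
gripper_force: 59.1
tilt 0.2602067318250873 trunnion-axis (stand) [-1.4385755  -2.17462708 -0.46575317] F stand [-0.61848263  0.53272372 -4.79199365] F tool [ 0.54801268 -1.83013931  4.46987592] T tool [ 0.62043644  0.03365555 -0.05212495] clk 7.05 rot [2.88138696 0.00320131 1.33571717]
clock: 7.35
eef_pos: [457.4, -239.3, 153.5]
tool_rot: [2.88, 0.003, 1.336]
force: [0.0, -0.0, -4.8]
width: 10.9
gripper_force: 59.1
tilt 0.2610993380098683 trunnion-axis (stand) [-1.43711038 -2.06649498  0.45408935] F stand [ 3.22574561e-02  1.80639717e-03 -4.79636388e+00] F tool [ 0.01628993 -1.20696948  4.64210185] T tool [ 0.64903612 -0.00305152 -0.05641219] clk 7.35 rot [2.8804946  0.00302005 1.33584837]
```

A couple resists turning past 0.26, which suggests the bar end is already in the neck mouth. Ease back and pull lightly.

To row units: 1.3 mm is 0.052, 0.03 rad is 0.6.

```bash
echo '[0, 0.052, 0, 0.6, 0, 0, 5, 0, 0, 0, 0, 0, 0, 5, 0, 0, 0, 0, 0, 0, 5]' > m.json && python3 nudge.py m.json >/dev/null; python3 w.py;  echo '[0, 0, -0.028, 0, 0, 0, 5, 0, 0, 0, 0, 0, 0, 5, 0, 0, -0.028, 0, 0, 0, 5, 0, 0, 0, 0, 0, 0, 5, 0, 0, 0, 0, 0, 0, 5]' > m.json && python3 nudge.py m.json>/dev/null; python3 w.py; echo '[0, 0, -0.028, 0, 0, 0, 5, 0, 0, 0, 0, 0, 0, 5, 0, 0, -0.028, 0, 0, 0, 5, 0, 0, 0, 0, 0, 0, 5, 0, 0, 0, 0, 0, 0, 5]' > m.json && python3 nudge.py m.json>/dev/null; python3 w.py
```

```text
tilt 0.23220819272505108 trunnion-axis (stand) [-1.13008068 -2.05223162  0.56226099] F stand [ 0.31593391 -0.88721453 -4.84869558] F tool [-0.87317401 -0.80895693  4.79374264] T tool [ 0.57313707 -0.00102258 -0.01060135] clk 7.65 rot [2.90938544e+00 2.89599947e-03 1.33581215e+00]
tilt 0.23138143017499968 trunnion-axis (stand) [-1.74894548 -2.05409085  1.92137054] F stand [ 0.7081744   0.62398449 -5.1487624 ] F tool [ 0.63984534 -0.49085729  5.17206718] T tool [ 0.60469812 -0.023798    0.02078492] clk 8.15 rot [2.91021282 0.00310575 1.33597551]
tilt 0.23107680352662563 trunnion-axis (stand) [-2.16502834 -2.03101479  3.18774385] F stand [-0.48737193 -0.31608878 -4.78796451] F tool [-0.30169899 -1.57120587  4.54998214] T tool [ 0.60616189  0.00436689 -0.05384893] clk 8.65 rot [2.91051698 0.00300069 1.33583984]
```

No catch after about 3 mm along the slant. Continue gently.

```bash
echo '[0, 0, -0.04, 0, 0, 0, 5, 0, 0, 0, 0, 0, 0, 5, 0, 0, -0.04, 0, 0, 0, 5, 0, 0, 0, 0, 0, 0, 5, 0, 0, 0, 0, 0, 0, 5]' > m.json && python3 nudge.py m.json>/dev/null; python3 w.py; echo '[0, 0, -0.04, 0, 0, 0, 5, 0, 0, 0, 0, 0, 0, 5, 0, 0, -0.04, 0, 0, 0, 5, 0, 0, 0, 0, 0, 0, 5, 0, 0, 0, 0, 0, 0, 5]' > m.json && python3 nudge.py m.json>/dev/null; python3 w.py; python3 -c "
from h import *
print(ctrl.read_state()['qpos'],ctrl.read_state()['force'])"
```

```text
tilt 0.2300518417429184 trunnion-axis (stand) [-3.21232616 -2.02526226  4.9608656 ] F stand [-2.12799284  0.50110359 -4.95857038] F tool [ 0.5157558  -3.20232022  4.34120025] T tool [1.06572114 0.11794256 0.05940099] clk 9.15 rot [2.91154153 0.00299757 1.33569804]
tilt 0.22993578499183798 trunnion-axis (stand) [-3.72497504 -2.08884135  6.88751563] F stand [-3.69341337 -0.2187401  -5.72237319] F tool [-0.20177903 -4.90053294  4.73062011] T tool [1.53028109 0.10221104 0.1256188 ] clk 9.65 rot [2.91165747 0.0030618  1.33564452]
[ 0.73216371  0.48814202 -0.37749389  2.16086638  0.44246817  0.3217839
 -0.22635644] [-3.64282957  0.64725751 -5.72237319]
```

To row units: -1 mm is -0.04.

```bash
echo '[0, -0.04, 0, 0, 0, 0, 5, 0, 0, 0, 0, 0, 0, 5, 0, 0, 0, 0, 0, 0, 5]' > m.json && python3 nudge.py m.json>/dev/null; python3 w.py; echo '[0, -0.064, 0, -0.6, 0, 0, 5, 0, 0, 0, 0, 0, 0, 5, 0, 0, 0, 0, 0, 0, 5]' > m.json && python3 nudge.py m.json>/dev/null; python3 w.py; python3 -c "
from h import *
print(ctrl.read_state()['qpos'])"
```

```text
tilt 0.2315082003955259 trunnion-axis (stand) [-3.81403756 -2.06056772  6.94281513] F stand [-2.45199517e+00  4.98780844e-03 -6.34120738e+00] F tool [ 0.02448951 -3.84152527  5.60939392] T tool [1.28806616 0.09895198 0.08199337] clk 9.95 rot [2.91008564 0.00305575 1.33584714]
tilt 0.2619752763962225 trunnion-axis (stand) [-3.5726146  -2.09487341  7.25765312] F stand [-1.9303466   0.71658322 -4.46832823] F tool [ 0.73163714 -3.02098174  3.81366793] T tool [1.21419905 0.02538789 0.07140746] clk 10.25 rot [2.87961928 0.00329205 1.33597655]
[ 0.72874969  0.47915605 -0.36179583  2.19241693  0.46786405  0.26357564
 -0.24671763]
```

Tilt now 0.262, with joint 6 close to its limit (0.26 against 0.23). Relieve the side force and keep drawing.

To row units: -1.5 mm is -0.06.

```bash
echo '[0, -0.06, 0, 0, 0, 0, 5, 0, 0, 0, 0, 0, 0, 5, 0, 0, 0, 0, 0, 0, 5]' > m.json && python3 nudge.py m.json>/dev/null; python3 w.py; echo '[0, -0.004, -0.04, 0, 0, 0, 5, 0, 0, 0, 0, 0, 0, 5, 0, 0, -0.04, 0, 0, 0, 5, 0, 0, 0, 0, 0, 0, 5, 0, 0, 0, 0, 0, 0, 5]' > m.json && python3 nudge.py m.json>/dev/null; python3 w.py; python3 -c "
from h import *
print(ctrl.read_state()['qpos'],ctrl.read_state()['eef_pos'])"
```

```text
tilt 0.2632979145360834 trunnion-axis (stand) [-4.42833848 -2.00722108  6.97451334] F stand [ 0.20582487  0.66633349 -4.84574745] F tool [ 0.68111889 -1.06162008  4.73039876] T tool [ 0.65050907 -0.0345313   0.01841091] clk 10.55 rot [2.87829716 0.00307056 1.33623615]
tilt 0.262318338316871 trunnion-axis (stand) [-5.74367208 -2.04949135  8.64484069] F stand [ 0.19609409  0.25758913 -4.26010378] F tool [ 0.27038566 -0.91514656  4.16445526] T tool [ 0.32372421 -0.02449579  0.0267118 ] clk 11.05 rot [2.87927532 0.00300206 1.33575233]
[ 0.73511676  0.47484161 -0.36801147  2.19641269  0.46999317  0.2646694
 -0.24858709] [ 453.11946828 -238.23655685  161.71895385]
```

Drawing freely with only the weight felt. Continue.

To row units: -1 mm is -0.04.

```bash
echo '[0, 0, -0.04, 0, 0, 0, 5, 0, 0, -0.04, 0, 0, 0, 5, 0, 0, -0.04, 0, 0, 0, 5, 0, 0, 0, 0, 0, 0, 5, 0, 0, 0, 0, 0, 0, 5]' > m.json && python3 nudge.py m.json>/dev/null; python3 w.py; echo '[0, 0, -0.04, 0, 0, 0, 5, 0, 0, -0.04, 0, 0, 0, 5, 0, 0, -0.04, 0, 0, 0, 5, 0, 0, 0, 0, 0, 0, 5, 0, 0, 0, 0, 0, 0, 5]' > m.json && python3 nudge.py m.json>/dev/null; python3 w.py;  python3 -c "
from h import *
print(ctrl.read_state()['qpos'],ctrl.read_state()['eef_pos'])"
```

```text
tilt 0.2621933934588311 trunnion-axis (stand) [-6.61160742 -2.09523376 11.5466173 ] F stand [ 2.69755026 -0.47885845 -4.38174513] F tool [-0.46508715  1.46927841  4.93261473] T tool [ 0.04103564 -0.04841938  0.10643319] clk 11.55 rot [2.8794002  0.00308912 1.33570984]
tilt 0.2620583067965576 trunnion-axis (stand) [-7.45169246 -2.01178611 14.41659219] F stand [ 3.58364508 -0.0177788  -3.53412635] F tool [-0.00742055  2.54570601  4.34191237] T tool [-0.13812012 -0.12629226  0.13726218] clk 12.05 rot [2.87953605 0.00310636 1.33596936]
[ 0.74970689  0.4636654  -0.3854707   2.19428415  0.46029012  0.28044111
 -0.23927598] [ 451.47853229 -237.80285662  167.49370567]
```

```bash
echo '[0, 0.06, -0.04, 0, 0, 0, 5, 0, 0, -0.04, 0, 0, 0, 5, 0, 0, -0.04, 0, 0, 0, 5, 0, 0, 0, 0, 0, 0, 5, 0, 0, 0, 0, 0, 0, 5]' > m.json && python3 nudge.py m.json>/dev/null; python3 w.py; echo '[0, 0.008, -0.08, 0, 0, 0, 5, 0, 0, -0.08, 0, 0, 0, 5, 0, 0, 0, 0, 0, 0, 5, 0, 0, 0, 0, 0, 0, 5]' > m.json && python3 nudge.py m.json>/dev/null; python3 w.py
```

```text
tilt 0.26012167693004945 trunnion-axis (stand) [-7.81457891 -2.0613857  17.23451241] F stand [ 0.07405979 -0.4628867  -4.47724913] F tool [-0.44884329 -1.08035948  4.34705323] T tool [ 0.5410283   0.0120276  -0.01239815] clk 12.55 rot [2.88147237 0.00313707 1.33585422]
tilt 0.2607612008921669 trunnion-axis (stand) [-8.33552124 -2.03455848 21.34078727] F stand [-0.48447086 -0.24266355 -4.30353789] F tool [-0.22914454 -1.57780828  4.03386289] T tool [ 0.68940367  0.09421571 -0.01447561] clk 12.95 rot [2.88083279 0.00313692 1.33583345]
```

```bash
echo '[0, -0.008, -0.08, 0, 0, 0, 5, 0, 0, -0.08, 0, 0, 0, 5, 0, 0, -0.08, 0, 0, 0, 5, 0, 0, 0, 0, 0, 0, 5, 0, 0, 0, 0, 0, 0, 5]' > m.json && python3 nudge.py m.json>/dev/null; python3 w.py; echo '[0, 0, -0.08, 0, 0, 0, 5, 0, 0, -0.08, 0, 0, 0, 5, 0, 0, -0.08, 0, 0, 0, 5, 0, 0, 0, 0, 0, 0, 5, 0, 0, 0, 0, 0, 0, 5]' > m.json && python3 nudge.py m.json>/dev/null; python3 w.py
```

```text
tilt 0.2609555128601444 trunnion-axis (stand) [-9.97506951 -2.03682918 27.11606421] F stand [-1.25886619 -0.03401793 -4.80605637] F tool [-0.01949477 -2.45623971  4.31863238] T tool [0.87943571 0.02844236 0.01586213] clk 13.45 rot [2.88063784 0.00306419 1.33563455]
tilt 0.2608564570500618 trunnion-axis (stand) [-11.57926184  -1.99952095  32.9064376 ] F stand [-1.34389516  1.03327006 -4.06847798] F tool [ 1.04580065 -2.34695831  3.58110346] T tool [1.00339712 0.03911825 0.11002388] clk 13.95 rot [2.88073719 0.00310436 1.33572606]
```

```bash
echo '[0, -0.04, -0.08, 0, 0, 0, 5, 0, 0, -0.08, 0, 0, 0, 5, 0, -0.008, -0.08, 0, 0, 0, 5, 0, 0, -0.08, 0, 0, 0, 5, 0, 0, 0, 0, 0, 0, 5, 0, 0, 0, 0, 0, 0, 5]' > m.json && python3 nudge.py m.json>/dev/null; python3 w.py; echo '[0, -0.008, -0.08, 0, 0, 0, 5, 0, 0, -0.08, 0, 0, 0, 5, 0, 0, -0.08, 0, 0, 0, 5, 0, 0, -0.08, 0, 0, 0, 5, 0, 0, 0, 0, 0, 0, 5, 0, 0, 0, 0, 0, 0, 5]' > m.json && python3 nudge.py m.json>/dev/null; python3 w.py
```

```text
tilt 0.26196684763093914 trunnion-axis (stand) [-14.22015405  -2.03083293  40.54174953] F stand [ 0.15272585  0.49883808 -4.56253709] F tool [ 0.51299449 -1.03373003  4.44490137] T tool [0.59424451 0.01148309 0.05981442] clk 14.55 rot [2.87962673 0.00310008 1.33570073]
tilt 0.26159505609287226 trunnion-axis (stand) [-16.66167014  -1.93275713  48.14365292] F stand [ 0.46848772 -0.66243882 -4.29213473] F tool [-0.64919076 -0.65802065  4.26922553] T tool [0.46920891 0.04001175 0.03355633] clk 15.15 rot [2.87999884 0.00308796 1.3358156 ]
```

To row units: -2 mm is -0.08.

```bash
echo '[0, 0, -0.08, 0, 0, 0, 5, 0, 0, -0.08, 0, 0, 0, 5, 0, 0, -0.08, 0, 0, 0, 5, 0, 0, -0.08, 0, 0, 0, 5, 0, 0, 0, 0, 0, 0, 5, 0, 0, 0, 0, 0, 0, 5]' > m.json && python3 nudge.py m.json>/dev/null; python3 w.py
```

```text
tilt 0.26117797569084017 trunnion-axis (stand) [-18.96341542  -1.95162202  55.77703108] F stand [ 0.74212095  0.56313782 -4.1314444 ] F tool [ 0.57607385 -0.34942399  4.18123693] T tool [ 0.53604474  0.02243233 -0.07024723] clk 15.75 rot [2.88041576 0.00312368 1.33575119]
```

The manual's scale: shifts go in units of 25 mm and turns go in units of 0.05 rad. Converting my numbers, -6 mm is -0.24, -4 mm is -0.16.

```bash
echo '[0, 0, -0.12, 0, 0, 0, 5, 0, 0, -0.12, 0, 0, 0, 5, 0, 0, -0.12, 0, 0, 0, 5, 0, 0, -0.12, 0, 0, 0, 5, 0, 0, -0.16, 0, 0, 0, 5, 0, 0, -0.24, 0, 0, 0, 5, 0, 0, -0.24, 0, 0, 0, 5, 0, 0, -0.16, 0, 0, 0, 5, 0, 0, 0, 0, 0, 0, 5]' > m.json && python3 nudge.py m.json>/dev/null; python3 w.py; echo '[0, 0, -0.2, 0, 0, 0, 5, 0, 0, -0.4, 0, 0, 0, 5, 0, 0, -0.4, 0, 0, 0, 5, 0, 0, -0.4, 0, 0, 0, 5, 0, 0, -0.2, 0, 0, 0, 5, 0, 0, 0, 0, 0, 0, 5]' > m.json && python3 nudge.py m.json; python3 w.py
python3 - <<'E'
from h import *
print(ctrl.read_state()["qpos"])
im=ctrl.get_image("side");cv2.imwrite("pics/s5.png",cv2.resize(im[155:405,180:380],None,fx=2.4,fy=2.4))
E
```

```text
tilt 0.2625352182463066 trunnion-axis (stand) [-26.80423619  -2.01764974  87.41201345] F stand [-0.11691553 -1.02757259 -4.24599415] F tool [-1.012447   -1.21558476  4.07373855] T tool [ 0.58442269 -0.04912472 -0.01169958] clk 16.65 rot [2.87905826 0.00356709 1.33556724]
clock: 17.25
eef_pos: [422.6, -230.9, 279.5]
tool_rot: [2.879, 0.004, 1.335]
force: [0.3, 0.1, -4.4]
width: 11.0
gripper_force: 59.3
tilt 0.2630712313981273 trunnion-axis (stand) [-37.05506756  -2.07391967 126.40024596] F stand [ 0.25710382  0.16096319 -4.40685572] F tool [ 0.17886638 -0.89765281  4.32141356] T tool [ 0.59084017 -0.06341003 -0.00073797] clk 17.25 rot [2.87852108 0.00402665 1.33517517]
[ 1.00945007e+00  2.56805956e-01 -6.45624007e-01  2.11314812e+00
  2.13889723e-01  5.69486145e-01 -9.35399040e-04]
```

View pics/s5.png

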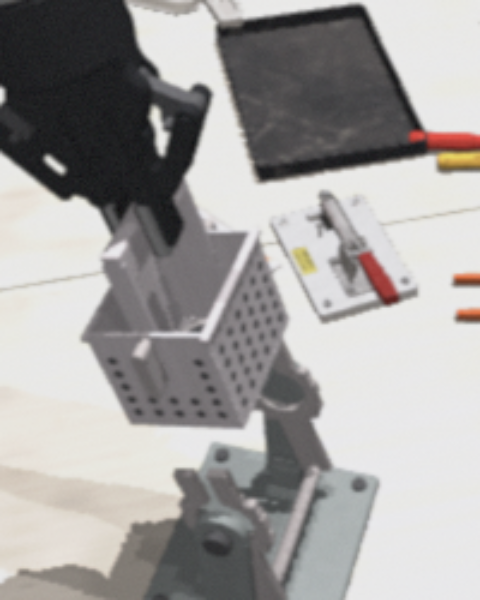

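The basket is out and clear of the cradle: its bottom is at crop y≈425, with the prong tips below that at about 475. Straighten it.

To row units: 2.2 mm is 0.088, 0.5 mm is 0.02, 0.05 rad is 1.

```bash
echo '[0, 0.088, 0, 1, 0, 0, 5, 0, 0.088, 0, 1, 0, 0, 5, 0, 0.088, 0, 1, 0, 0, 5, 0, 0.088, 0, 1, 0, 0, 5, 0, 0.088, 0, 1, 0, 0, 5, 0, 0.02, 0, 0.24, 0, 0, 5, 0, 0, 0, 0, 0, 0, 5, 0, 0, 0, 0, 0, 0, 5]' > m.json && python3 nudge.py m.json; python3 - <<'E'
from h import *
from scipy.spatial.transform import Rotation as Ro
s=ctrl.read_state();R=Ro.from_euler("xyz",s["tool_rot"]).as_matrix()
print(state(),s["qpos"]); print("delta tool to above tray",R.T@(np.array([478,299,250])-s["eef_pos"]))
E
```

```text
clock: 18.1
eef_pos: [432.9, -233.0, 279.8]
tool_rot: [-3.141, 0.003, 1.336]
force: [-0.3, -0.4, -5.3]
width: 11.1
gripper_force: 59.1
{'clock': np.float64(18.1), 'eef_pos': array([ 432.923, -232.975,  279.768]), 'tool_rot': array([-3.141,  0.003,  1.336]), 'force': array([-0.298, -0.352, -5.33 ]), 'torque': array([-0.013,  0.061, -0.024]), 'width': np.float64(11.147), 'gripper_force': np.float64(59.064)} [ 0.868  0.392 -0.6    1.872  0.27   0.959 -0.088]
delta tool to above tray [527.944 -79.928  28.31 ]
```

```bash
echo '[0.32, -0.04, 0, 0, 0, 0, 5, 0.68, -0.12, 0, 0, 0, 0, 5, 1, -0.16, 0, 0, 0, 0, 5, 1, -0.16, 0, 0, 0, 0, 5, 1, -0.16, 0, 0, 0, 0, 5, 1, -0.16, 0, 0, 0, 0, 5, 1, -0.16, 0, 0, 0, 0, 5, 1, -0.16, 0, 0, 0, 0, 5, 1, -0.16, 0, 0, 0, 0, 5, 1, -0.16, 0, 0, 0, 0, 5, 1, -0.16, 0, 0, 0, 0, 5, 1, -0.16, 0, 0, 0, 0, 5]' > m.json && python3 nudge.py m.json && echo '[1, -0.16, 0, 0, 0, 0, 5, 1, -0.16, 0, 0, 0, 0, 5, 1, -0.16, 0, 0, 0, 0, 5, 1, -0.16, 0, 0, 0, 0, 5, 1, -0.16, 0, 0, 0, 0, 5, 1, -0.16, 0, 0, 0, 0, 5, 1, -0.16, 0, 0, 0, 0, 5, 0.68, -0.12, 0, 0, 0, 0, 5, 0.52, -0.08, 0, 0, 0, 0, 5, 0.32, -0.04, 0, 0, 0, 0, 5, 0, 0, 0, 0, 0, 0, 5]' > m.json && python3 nudge.py m.json; python3 - <<'E'
from h import *
print(state())
im=ctrl.get_image("side"); im2=ctrl.get_image("top")
o=np.hstack([cv2.resize(im[30:230,200:400],None,fx=2,fy=2),cv2.resize(im2[170:370,60:260],None,fx=2,fy=2)]);cv2.imwrite("pics/p6.png",o)
E
```

```text
clock: 19.3
eef_pos: [454.0, 45.9, 279.6]
tool_rot: [3.141, 0.003, 1.336]
force: [-0.7, -0.9, -5.6]
width: 11.0
gripper_force: 59.1
clock: 20.4
eef_pos: [470.9, 260.5, 278.8]
tool_rot: [-3.141, 0.002, 1.337]
force: [0.0, -0.7, -3.9]
width: 11.2
gripper_force: 59.1
{'clock': np.float64(20.4), 'eef_pos': array([470.941, 260.489, 278.81 ]), 'tool_rot': array([-3.141,  0.002,  1.337]), 'force': array([ 0.019, -0.704, -3.922]), 'torque': array([ 0.042, -0.013,  0.066]), 'width': np.float64(11.156), 'gripper_force': np.float64(59.069)}
```

View pics/p6.png

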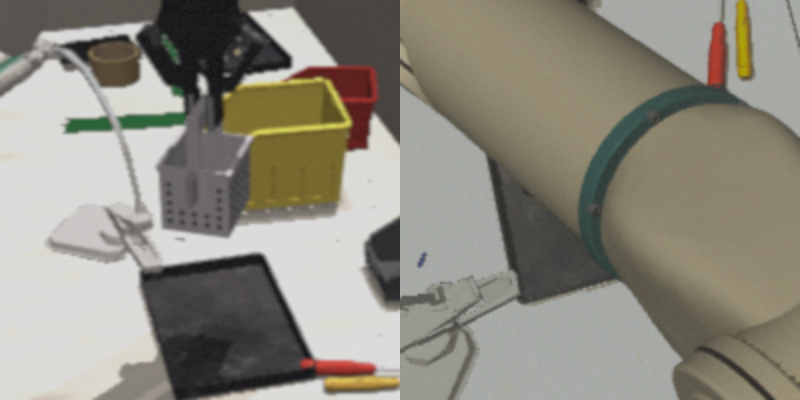

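Basket upright above the tray (crop (205,190) side view). Shift 10 mm for margin and lower.

To row units: 16 mm is 0.64, 15 mm is 0.6.

```bash
echo '[0, 0.2, 0.2, 0, 0, 0, 5, 0, 0.2, 0.4, 0, 0, 0, 5, 0, 0, 0.64, 0, 0, 0, 5, 0, 0, 0.8, 0, 0, 0, 5, 0, 0, 0.8, 0, 0, 0, 5, 0, 0, 0.8, 0, 0, 0, 5, 0, 0, 0.8, 0, 0, 0, 5, 0, 0, 0.8, 0, 0, 0, 5, 0, 0, 0.6, 0, 0, 0, 5, 0, 0, 0.4, 0, 0, 0, 5, 0, 0, 0.2, 0, 0, 0, 5, 0, 0, 0, 0, 0, 0, 5]' > m.json && python3 nudge.py m.json && echo '[0, 0, 0.08, 0, 0, 0, 5, 0, 0, 0.08, 0, 0, 0, 5, 0, 0, 0.08, 0, 0, 0, 5, 0, 0, 0.08, 0, 0, 0, 5, 0, 0, 0.08, 0, 0, 0, 5, 0, 0, 0, 0, 0, 0, 5, 0, 0, 0, 0, 0, 0, 5]' > m.json && python3 nudge.py m.json; python3 - <<'E'
from h import *
print(state())
im=ctrl.get_image("side"); cv2.imwrite("pics/p7.png",cv2.resize(im[110:240,220:380],None,fx=4,fy=4))
E
```

```text
clock: 21.7
eef_pos: [480.7, 256.5, 117.1]
tool_rot: [-3.14, 0.004, 1.335]
force: [0.6, -0.4, -4.7]
width: 11.4
gripper_force: 59.0
clock: 22.4
eef_pos: [480.7, 256.8, 107.7]
tool_rot: [-3.141, 0.003, 1.336]
force: [0.3, 0.1, -5.0]
width: 11.1
gripper_force: 59.0
{'clock': np.float64(22.4), 'eef_pos': array([480.663, 256.821, 107.684]), 'tool_rot': array([-3.141,  0.003,  1.336]), 'force': array([ 0.26 ,  0.112, -5.018]), 'torque': array([ 0.015,  0.01 , -0.011]), 'width': np.float64(11.14), 'gripper_force': np.float64(58.961)}
```

View pics/p7.png

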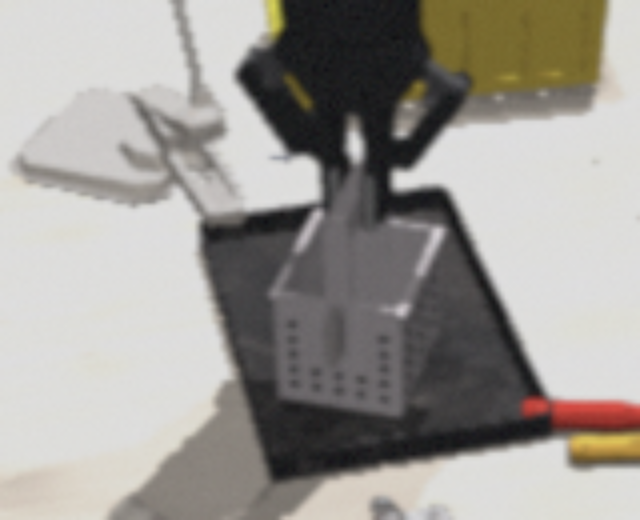

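Well inside the tray rim. Lower in 1 mm feel steps.

```bash
echo '[0, 0, 0.04, 0, 0, 0, 5, 0, 0, 0.04, 0, 0, 0, 5, 0, 0, 0.04, 0, 0, 0, 5, 0, 0, 0, 0, 0, 0, 5, 0, 0, 0, 0, 0, 0, 5]' > m.json && python3 nudge.py m.json|sed -n '1,4p'; echo '[0, 0, 0.04, 0, 0, 0, 5, 0, 0, 0, 0, 0, 0, 5, 0, 0, 0, 0, 0, 0, 5]' > m.json && python3 nudge.py m.json|sed -n '2,4p'; echo '[0, 0, 0.04, 0, 0, 0, 5, 0, 0, 0, 0, 0, 0, 5, 0, 0, 0, 0, 0, 0, 5]' > m.json && python3 nudge.py m.json|sed -n '2,4p'
```

```text
clock: 22.95
eef_pos: [480.7, 256.8, 104.7]
tool_rot: [-3.141, 0.003, 1.336]
force: [-0.1, 0.9, -5.3]
eef_pos: [480.6, 256.8, 103.7]
tool_rot: [-3.141, 0.003, 1.336]
force: [0.1, 0.7, -4.7]
eef_pos: [480.7, 256.8, 102.8]
tool_rot: [-3.141, 0.003, 1.336]
force: [-0.1, 0.5, -3.1]
```

To row units: 0.7 mm is 0.028.

```bash
echo '[0, 0, 0.028, 0, 0, 0, 5, 0, 0, 0, 0, 0, 0, 5, 0, 0, 0, 0, 0, 0, 5]' > m.json && python3 nudge.py m.json|sed -n '2,4p'; echo '[0, 0, 0.028, 0, 0, 0, 5, 0, 0, 0, 0, 0, 0, 5, 0, 0, 0, 0, 0, 0, 5]' > m.json && python3 nudge.py m.json|sed -n '2,4p'
```

```text
eef_pos: [480.6, 256.8, 102.6]
tool_rot: [-3.141, 0.003, 1.336]
force: [-2.4, -1.6, 6.1]
eef_pos: [480.4, 256.8, 102.5]
tool_rot: [-3.142, 0.003, 1.336]
force: [-4.3, -2.5, 11.9]
```

Seated. Ease the push, open gently, retreat upward.

```bash
echo '[0, 0, -0.04, 0, 0, 0, 5, 0, 0, 0, 0, 0, 0, 5, 0, 0, 0, 0, 0, 0, 5]' > m.json && python3 nudge.py m.json|sed -n '2,4p'; echo '[0, 0, 0, 0, 0, 0, 14, 0, 0, 0, 0, 0, 0, 20, 0, 0, 0, 0, 0, 0, 30, 0, 0, 0, 0, 0, 0, 40, 0, 0, 0, 0, 0, 0, 50, 0, 0, 0, 0, 0, 0, 50, 0, 0, 0, 0, 0, 0, 50, 0, 0, 0, 0, 0, 0, 50]' > m.json && python3 nudge.py m.json; echo '[0, 0, -0.2, 0, 0, 0, 50, 0, 0, -0.4, 0, 0, 0, 50, 0, 0, -0.8, 0, 0, 0, 50, 0, 0, -1.2, 0, 0, 0, 50, 0, 0, -1.2, 0, 0, 0, 50, 0, 0, -1.2, 0, 0, 0, 50, 0, 0, -1.2, 0, 0, 0, 50, -0.8, 0, -0.4, 0, 0, 0, 50, -1.6, 0, 0, 0, 0, 0, 50, -1.6, 0, 0, 0, 0, 0, 50, -1.6, 0, 0, 0, 0, 0, 50, -1.6, 0, 0, 0, 0, 0, 50]' > m.json && python3 nudge.py m.json;echo '[-1.6, 0, 0, 0, 0, 0, 50, -1.6, 0, 0, 0, 0, 0, 50, -0.8, 0, 0, 0, 0, 0, 50, 0, 0, 0, 0, 0, 0, 50]' > m.json && python3 nudge.py m.json >/dev/null; python3 - <<'E'
from h import *
im=ctrl.get_image("side"); im2=ctrl.get_image("top")
o=np.hstack([cv2.resize(im[110:310,200:400],None,fx=2,fy=2),cv2.resize(im2[170:370,60:260],None,fx=2,fy=2)]);cv2.imwrite("pics/p8.png",o)
E
```

```text
eef_pos: [480.6, 256.8, 102.6]
tool_rot: [-3.141, 0.003, 1.336]
force: [-2.7, -1.9, 5.9]
clock: 25.25
eef_pos: [480.7, 256.8, 102.3]
tool_rot: [-3.141, 0.003, 1.336]
force: [0.5, 0.6, -0.5]
width: 50.0
gripper_force: 0.0
clock: 26.45
eef_pos: [438.4, 80.9, 268.7]
tool_rot: [3.141, 0.003, 1.337]
force: [0.5, -0.3, 0.2]
width: 49.6
gripper_force: 0.0
```

View pics/p8.png

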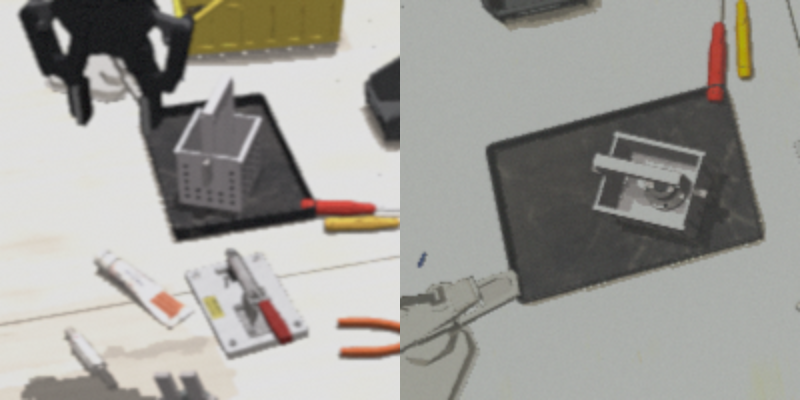

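The basket stands upright inside the tray at top crop (655,180), with the hub in it. Pliers, tube and gauge are undisturbed and the gripper is clear.

```bash
python3 -c "
from cell import ctrl
print(ctrl.finish_job())"
```

```text
the job is handed in; nothing more can be done
None
```

The basket, with the hub still in it, stands upright and released inside the black tray; the pliers, tube and plug gauge look undisturbed, and the job is handed in at about 27 s.

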